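Close, pin and hold a hinged handle mould

ROBOT

A 6-joint arm with a two-finger parallel gripper is mounted at the origin on the work surface. World frame = base frame: x ahead of the robot, y to its left, z up, the work surface at z = 0. Lengths are in mm, angles in rad, forces in N, time in s.
With the tool pointing down it reaches from about 300 to 950 mm from the base axis. Payload 3.1 kg.
Tool frame: the origin (TCP) lies at the very end of the fingers, on their centre line; the grasp point (between the pads) lies manip.hold_point_z behind it (manip.hold_point_z is the distance from the TCP to the grasp point, in mm); z points along the fingers, y is the line along which they close (so a half turn about z gives the same grasp; the last joint's range is limited). The gripper opens to 85 mm and grips with 20 to 120 N. Pads are 22 mm wide; open, the fingers measure 114 mm over their backs; the gripper's body (76 mm by 85 mm) begins 54 mm behind the grasp point. The pads swing forward as they close: fully open they stand 13 mm farther back than shut.
Start: joints at [1.164, 0.308, 1.634, -0, 1.2, -0.07], TCP at [206.569, 589.882, 193.572] pointing down, gripper open.
Joint ranges: [-3.06, 3.06], [-0.79, 1.96], [0.05, 2.63], [-1.19, 4.34], [0.05, 2.64], [-2.94, 2.94]. Speed limits (rad/s): [2.79, 2.79, 3.14, 3.14, 3.14, 3.14].

INTERFACE

Orientations are given as a unit quaternion [x, y, z, w].
In Python, from station import observe, vision, job, manip gives the robot as it stands. The module is installed in compiled form; this text tells all that it offers.
- The arm moves only by the shell command python3 -m handwheel 'ROWS' [FORCE]. ROWS is JSON, a list of rows, each a list of 5 numbers: the closure, from 0 (fully open) to 1 (shut), then the shift along the world's x, y, z in mm, then the turn about the world's z in degrees. In form: [[gripper, tx, ty, tz, spin], ...]. A call has 1 to 8 rows; each row is the pose to reach, as a shift and turn from the pose commanded when the call began; what a row does not reach only later rows make up. A row lasts 1/8 s, in which the tool goes at most 62.5 mm and 10.7 degrees, less where a joint would pass 70% of its speed; a pose out of reach is approached as far as the arm can. A call with a gripper value outside its range is refused whole. The fingers move at their own pace and stop on an object; FORCE is the grip in N (left out, the last holds). Time passes only in rows, so rows that repeat a pose let the fingers close. It gives the time, the measured TCP pose, the force, the opening and the grip force at its end, in the units of the state.
- observe(): the state, without advancing time (a new reading comes with each control period).
- vision.capture(name): name is "scene" or "side" or "wrist"; returns (picture, depth): 420x560x3 uint8, red, green, blue; 420x560 float32, mm along the optical axis (not along the pixel's ray), 0 where there is no reading.
- vision.calibration(name): a dict with "K" (3x3 intrinsics, pixels), "distortion" ([k1, k2, p1, p2, k3] as OpenCV has them; the pictures are not rectified), "world_from_camera" (4x4, takes a point from camera to world coordinates); the wrist camera has in their place "T_tool_cam" (4x4, takes a point from camera to tool coordinates, whose origin is the TCP and whose axes are the flange's). Camera axes: x right, y down, z forward; pixel columns grow to the right and rows downward; lengths in mm; the calibration is good to about 2 mm. A picture is of the moment at which its call begins: read the wrist's pose just before it. calibration takes no time and is no camera call.
- job.close_job(): hands the job in; it is judged then, once.
The state is a dict: "t": time; "q": joint angles; "dq": joint speeds; "effort": joint torques, N m; "eef_pos": TCP position; "ee_rot": TCP orientation; "wrist_force": force on the tool from outside, world axes, zero at the start; "wrist_torque": the same for the moment, N m; "finger_gap": finger opening in mm; "gripper_force": force on a finger pad.
Only numpy, scipy, OpenCV 4.12 (cv2) and the standard library are available. Lean on these libraries where they do the work, as an engineer would, in place of code of your own. Each camera call takes 0.05 s, during which the arm holds its last target. There are 200 camera calls.

TASK

Swing the open front half of the small hinged plaster mould fully shut, then push the red-knobbed locking pin straight down through the three lined-up lugs until its collar sits on the top lug, and let go of the pin. Then take the shut mould from above between the two fingers, one on each of its green outer faces, and finish while still squeezing the halves firmly together, so that the potter can strap it. Leave the finished pots alone.

Things in the scene. Friction and masses are not known exactly. Their poses are not given: they have to be found in the camera images.
- mould: Wooden bed board 100x220x10 mm, screwed to the bench, carrying an upright two-part plaster mould in green steel jackets. Origin on the bench below the mould's middle, in the plane where the halves meet; x to the fixed back half, y along the mould to its vertical hinge (at x 0, y +74 mm), z up. Shut mould: x -26 to +26, y -64 to +64, z 12 to 122 mm, flat green outer faces.
- front_half (a joint): Hinge of the front half, rad: 0 = shut (hard stop, lug holes in line); grows to 1.75 as it swings open to the mould's -x side, clockwise seen from above. Starts at 0.8 to 1.5. Stiff: 0.25 N m of friction, so it stays where left; shut it by pushing on its green outer face.
- front_face (a point): Middle of the green outer face (128 x 110 mm) of the hinged front half (white plaster, green jacket, 0.75 kg), 74 mm from the hinge line, 67 mm above the bench; its x points from here squarely into the half (26 mm thick), y along it to the hinge, z up. The free end is 64 mm from here; the half's steel lug, z 99 to 109 mm above the bench, reaches 32 mm further.
- back_face (a point): Middle of the green outer face (128 x 110 mm) of the fixed back half, 67 mm above the bench; axes as the mould, x pointing out of the face. Two steel lugs, z 86 to 96 and 112 to 122 mm, stick out at the mould's -y end (x -14 to 14, y -65 to -96 in the mould's frame); the front half's lug comes between them when shut.
- lug_hole (a point): Centre of the hole at the upper face of the top lug, 122 mm above the bench, at x 0, y -80.5 mm in the mould's frame; axes as the mould. The hole is 12 mm across and, when shut, runs vertically through all three lugs.
- pin_knob (a point): Centre of the red knob (18 mm across, 34 mm tall) of the locking pin, 77 mm above its tip; z along the pin, up. Pin: 94 mm long, 70 g, steel shank 10 mm across and 56 mm long with tapered tip, then a steel collar 24 mm across, 4 mm thick, then the knob. It starts upright, loose in its block.
- pin_tip (a point): Lower tip of the locking pin, on its axis; z along the pin towards the knob. With the pin home (collar on the top lug) the tip is 56 mm below the upper face of the top lug.
- pin_block: Dark wooden block 75x110x45 mm, fixed to the bench, three holes 11.5 mm wide and 30 mm deep, 34 mm apart along its y; the pin stands in the middle one, its collar 26 mm above the block. Origin under its centre, on the bench.
- money_box: Finished terracotta money box with a small knob on top, 100 mm across, 122 mm tall, loose; leave alone. Origin under its centre.
- cup: Finished terracotta cup with a handle, 72 mm across, 80 mm tall, loose; leave alone. Origin under its centre.
- pot: Grey unfired round-bellied clay pot, 86 mm across, 82 mm tall, loose; leave alone. Origin under its centre.
Things that resemble listed ones, but are neither listed nor needed, are in the scene too. There is more than one size of the mould; the one meant has the size given above.

How it is judged (in metres and radians):
On the way, in this order (a step that is already met when the one before it is completed fails the run):
1. the front half is swung shut, with the pin not yet in (value of joint front_half below 0.02 rad and distance between pin_tip and lug_hole above 0.08 m), for 0.2 s.
2. the pin is down through all three lugs, its collar on the top lug, and the fingers have let go of it (value of joint front_half below 0.025 rad and z of pin_tip in the frame of lug_hole below -0.053 m and horizontal distance between pin_tip and lug_hole below 0.006 m and angle between the z axis of pin_tip and the z axis of lug_hole, either way round below 0.12 rad and contact force between the fingers and pin below 0.3 N), for 0.2 s.
At the end, for the whole second after the job is handed in: Fingers squeeze the shut mould: over 5 N on front and on back half, hinge within 0.012 rad of shut; pin through all three lugs, collar within 3 mm of the top lug, tip within 6 mm of the hole's axis, upright within 0.12 rad, untouched by the robot (value of joint front_half below 0.012 rad and contact force between the fingers and front_half_c1 above 5 N and contact force between the fingers and mould_c1 above 5 N and z of pin_tip in the frame of lug_hole below -0.053 m and horizontal distance between pin_tip and lug_hole below 0.006 m and angle between the z axis of pin_tip and the z axis of lug_hole, either way round below 0.12 rad and contact force between the arm and pin below 0.3 N); the arm keeps its last pose, push and grip.
It fails at once if the money box is shoved or tipped (distance of money_box from where it was at the start of the episode above 0.03 m or angle between money_box's own z axis and vertical above 0.4 rad).
It fails at once if the cup is shoved or tipped (distance of cup from where it was at the start of the episode above 0.03 m or angle between cup's own z axis and vertical above 0.4 rad).
It fails at once if the pot is shoved or tipped (distance of pot from where it was at the start of the episode above 0.03 m or angle between pot's own z axis and vertical above 0.4 rad).
It also fails if it takes over 64 s, if anything falls off the work surface, if the arm or the gripper's body presses on something with over 40 N, if the wrist force passes 120 N, or if a joint passes its speed limit or range.

## Working session

There is one attempt and no reset: what is moved stays moved. The work goes in short steps, Python scripts to look and compute and a shell command to move; the robot and the scene stay as the last step left them, time stands still between calls to the robot, and variables do not carry over. Pictures are saved under pics/ and viewed, at most 10 in all, crops included, and the job is handed in when it is done.

```bash
mkdir -p pics
cat > h.py <<'E'
import numpy as np, cv2
from station import observe, vision, job, manip
from scipy.spatial.transform import Rotation as R
def cap(n):
    s=observe(); im,d=vision.capture(n); c=vision.calibration(n)
    if n=='wrist':
        T=np.eye(4);T[:3,:3]=R.from_quat(s['ee_rot']).as_matrix();T[:3,3]=s['eef_pos'];T=T@np.array(c['T_tool_cam'])
    else: T=np.array(c['world_from_camera'])
    return im,d,np.array(c['K']),np.array(c['distortion']),T
def rays(px,K,D,T):
    p=cv2.undistortPoints(np.array(px,float).reshape(-1,1,2),K,D).reshape(-1,2)
    return T[:3,3],np.c_[p,np.ones(len(p))]@T[:3,:3].T
def plane(px,z,K,D,T):
    o,r=rays(px,K,D,T); return o+r*((z-o[2])/r[:,2])[:,None]
def cloud(d,K,D,T):
    h,w=d.shape; u,v=np.meshgrid(np.arange(w),np.arange(h))
    o,r=rays(np.c_[u.ravel(),v.ravel()],K,D,T)
    return (o+r*d.reshape(-1,1)).reshape(h,w,3)
def save(im,f): cv2.imwrite('pics/'+f,im[:,:,::-1])
E
python3 - <<'E'
from h import *
print(observe(),manip.hold_point_z)
a=[]
for n in ['scene','side','wrist']:
    im,d,K,D,T=cap(n); save(im,n+'0.png'); np.savez(n+'0.npz',im=im,d=d,K=K,D=D,T=T); print(n,T[:3,3].round(),T[:3,2].round(2),(d>0).mean())
E
```

```text
{'t': 0.0, 'q': array([ 1.16427777e+00,  3.09011323e-01,  1.63518711e+00,  2.16708573e-05,
        1.19970494e+00, -6.97051952e-02]), 'dq': array([-9.10126821e-04, -3.00036426e-05, -5.09971868e-04, -9.73284609e-04,
        3.89977596e-04,  5.75787765e-04]), 'effort': array([-5.99502910e-04, -4.15253305e+01, -2.76664317e+01, -1.37729730e-04,
        1.02658066e-02,  2.46684401e-06]), 'eef_pos': array([206.21217693, 589.03748048, 192.34298297]), 'ee_rot': array([ 1.67615555e-01,  9.85851759e-01, -1.12038078e-03, -2.82321208e-04]), 'wrist_force': array([ 0.18731946, -0.55619623, -0.59586728]), 'wrist_torque': array([-0.02649797,  0.04403888,  0.00199035]), 'gripper_force': 0.0, 'finger_gap': 85.44970320748492} 18.700000000000003
scene [1269.  252. 1138.] [-0.56 -0.14 -0.81] 0.9960586734693877
side [ 293. -732.  616.] [ 0.3   0.8  -0.52] 0.996016156462585
wrist [140. 613. 372.] [ 0.26 -0.09 -0.96] 0.9960544217687075
```

View pics/scene0.png

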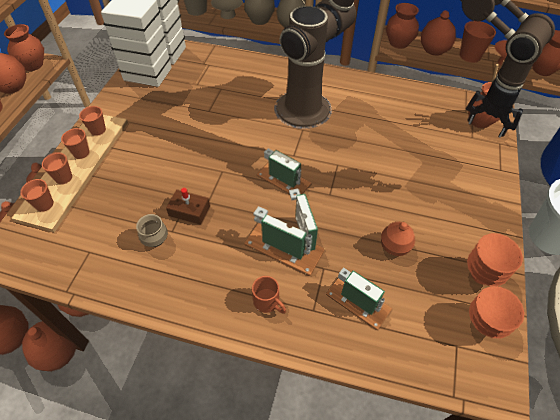

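View pics/side0.png

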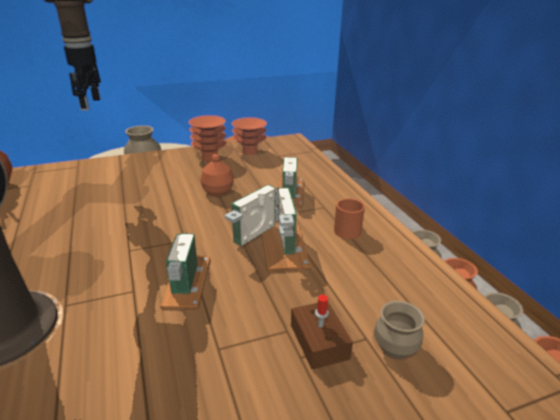

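The scene view shows the open mould at about (285,235), with its hinge on the right near (312,250) and its lugs near (262,213). The two shut moulds are smaller. The pin with the red knob is at (184,192) in its block. The cup (266,292), grey pot (150,230) and money box (398,238) stand clear of it. The side view agrees.

Run:
```python
from h import *
P=[];C=[]
for n in ['scene','side']:
    z=np.load(n+'0.npz'); im,d,K,D,T=[z[k] for k in ['im','d','K','D','T']]
    X=cloud(d,K,D,T); f=im.astype(int)
    P.append(X.reshape(-1,3));C.append(f.reshape(-1,3))
    hsv=cv2.cvtColor(im,cv2.COLOR_RGB2HSV)
    red=((hsv[...,0]<5)|(hsv[...,0]>175))&(hsv[...,1]>210)&(hsv[...,2]>120)
    g=(hsv[...,0]>60)&(hsv[...,0]<95)&(hsv[...,1]>80)
    for nm,m in [('red',red),('green',g)]:
        k,l,st,ce=cv2.connectedComponentsWithStats(m.astype(np.uint8))
        for i in range(1,k):
            if st[i,4]>25: 
                Y=X[l==i]; print(n,nm,st[i],np.median(Y,0).round(),np.percentile(Y,5,0).round(),np.percentile(Y,95,0).round())
P=np.vstack(P);C=np.vstack(C)
# height map top view
s=1.5; x0,x1,y0,y1=250,850,-350,350  # image: col = y, row = x
H=np.zeros((600,700,3),np.uint8)
m=(P[:,0]>x0)&(P[:,0]<x1)&(P[:,1]>y0)&(P[:,1]<y1)&(P[:,2]>30)&(P[:,2]<250)
for p,c in zip(P[m],C[m]): cv2.circle(H,(int(350-p[1]),int(850-p[0])),1,tuple(int(v) for v in c),-1)
save(H,'top0.png')
```

```text
scene green [262 218  44  28  76] [632. 100. 119.] [616.  26.  90.] [643. 149. 125.]
scene green [311 236   5  14  27] [604. 175.  62.] [601. 170.  18.] [608. 177.  87.]
scene green [344 277  41  31  69] [742. 347.  93.] [720. 283.  71.] [759. 380.  97.]
side green [171 262  18  30 257] [348. -27.  36.] [327. -31.  18.] [358. -19.  85.]
```

View pics/top0.png

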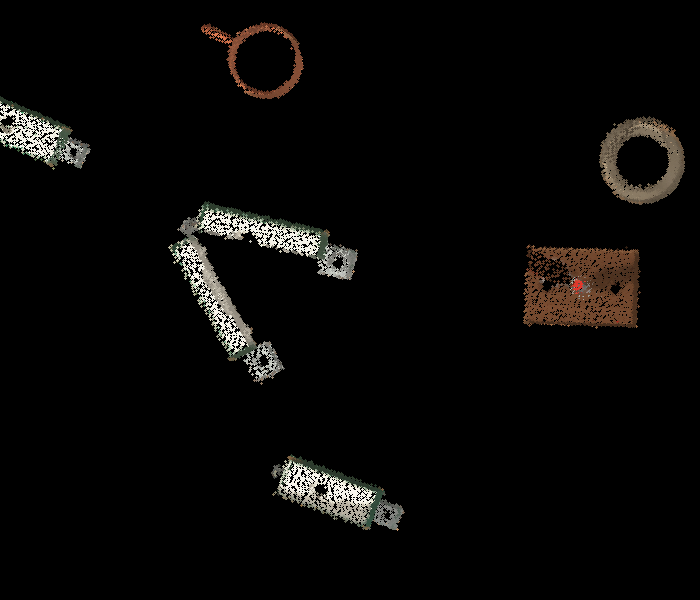

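The top view, with row = 850 − x and column = 350 − y, gives these positions:
- **Hinge:** (624, 160).
- **Top lug hole:** (587, 12), so the mould yaw is about −14°.
- **Front half's lug:** (488, 86), so it is about 0.83 rad open.
- **Pin:** about (563, −230).

I'll move to the outer side of the front half with the fingers shut.

```bash
python3 -m handwheel '[[1,60,-90,0,-10],[1,120,-180,0,-20],[1,155,-233,0,-30],[1,190,-285,0,-40],[1,225,-337,0,-50],[1,260,-390,0,-60],[1,287,-432,0,-70],[1,287,-432,0,-80]]' 40; python3 -m handwheel '[[1,0,0,0,-5],[1,0,0,-50,-5],[1,0,0,-50,-5]]'
python3 - <<'E'
from h import *
im,d,K,D,T=cap('wrist'); save(im,'w1.png'); s=observe(); print(s['eef_pos'],s['ee_rot'],s['t'])
E
```

```text
t: 1.15
eef_pos: [484.0, 171.6, 193.5]
ee_rot: [0.764, 0.645, 0.0, -0.0]
wrist_force: [0.6, 0.5, 0.1]
finger_gap: 0.1
gripper_force: 0.0
t: 1.52
eef_pos: [479.0, 172.0, 139.6]
ee_rot: [0.79, 0.613, -0.005, -0.002]
wrist_force: [0.7, 0.6, -0.5]
finger_gap: 0.2
gripper_force: 0.0
[481.1514494  172.80139959 141.87489394] [ 0.78965036  0.61355102 -0.00250459 -0.00108814] 1.575
```

View pics/w1.png

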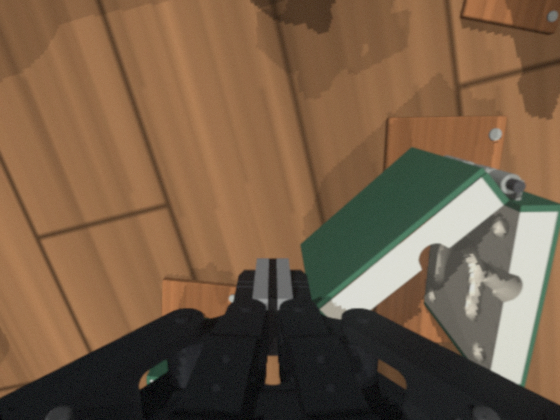

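The wrist view shows the shut fingertips at (272,270), just outside the front half's free corner at (302,245). The hinge is at (512,185). I'll lower the fingers and sweep along the arc.

```bash
python3 -m handwheel '[[1,0,0,-30,0],[1,0,0,-55,0],[1,13,-14,-55,0],[1,26,-28,-55,0],[1,29,-41,-55,0],[1,32,-54,-55,0],[1,37,-65,-55,0],[1,43,-75,-55,0]]'; python3 -m handwheel '[[1,5,-7,0,0],[1,10,-13,0,0],[1,14,-19,0,0],[1,19,-24,0,0],[1,23,-28,0,0],[1,27,-32,0,0],[1,29,-34,0,0],[1,29,-34,0,0]]'
```

```text
t: 2.58
eef_pos: [526.5, 97.6, 88.7]
ee_rot: [0.79, 0.614, 0.0, 0.0]
wrist_force: [-0.4, -0.1, -0.5]
finger_gap: -0.4
gripper_force: 0.0
t: 3.58
eef_pos: [555.4, 64.4, 88.6]
ee_rot: [0.79, 0.614, 0.0, -0.0]
wrist_force: [-0.4, -0.8, -0.6]
finger_gap: 0.0
gripper_force: 0.0
```

```bash
python3 -m handwheel '[[1,2,-0.5,0,0],[1,4,-1,0,0],[1,5,-1.2,0,0],[1,6,-1.5,0,0],[1,6,-1.5,0,0]]'
python3 - <<'E'
from h import *
P=[];C=[]
for n in ['scene','side']:
    im,d,K,D,T=cap(n); P.append(cloud(d,K,D,T).reshape(-1,3)); C.append(im.reshape(-1,3))
P=np.vstack(P);C=np.vstack(C); np.savez('c2.npz',P=P,C=C)
H=np.zeros((600,720,3),np.uint8)
m=(P[:,0]>520)&(P[:,0]<680)&(P[:,1]>-20)&(P[:,1]<180)&(P[:,2]>95)&(P[:,2]<135)
for p,c in zip(P[m],C[m]): cv2.circle(H,(int((180-p[1])*3.6),int((680-p[0])*3.6)),3,tuple(int(v) for v in c),-1)
save(H,'top2.png')
E
```

```text
t: 4.2
eef_pos: [561.4, 63.0, 88.6]
ee_rot: [0.79, 0.614, 0.0, 0.0]
wrist_force: [0.8, -0.0, 0.4]
finger_gap: -0.4
gripper_force: 0.0
```

View pics/top2.png

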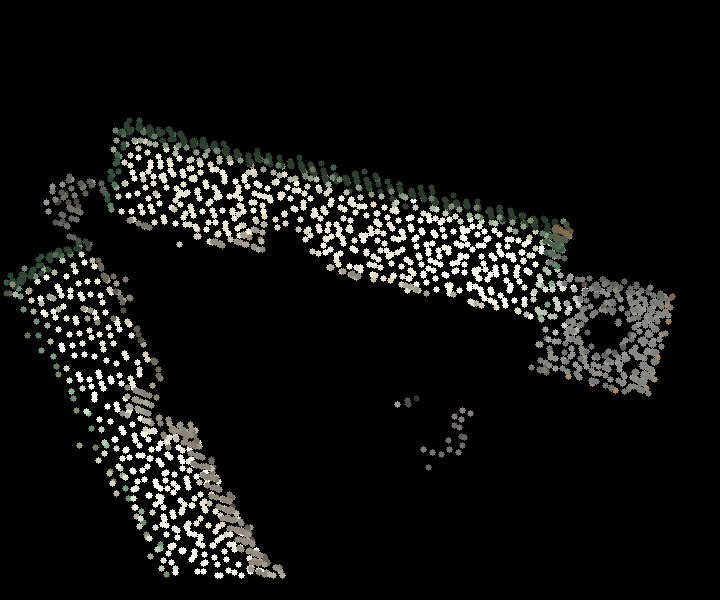

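Run:
```python
from h import *
im,_,*_=cap('wrist'); im2,_,*_=cap('scene'); 
c=cv2.resize(im2[160:290,220:390],(549,420)); 
save(cv2.resize(np.hstack([im,c]),(800,303)),'m3.png')
```

```text
(no output)
```

View pics/m3.png

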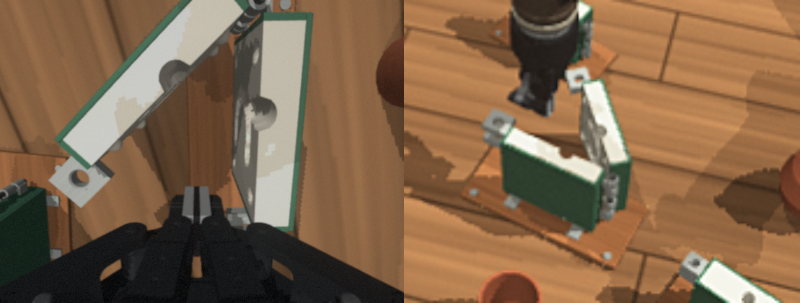

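The wrist view shows the fingers at (195,200) between the halves, so they slipped past the front half without shutting it. I'll measure its present angle, then go around its lug end and try again.

Run:
```python
from h import *
def fit(P,C,x0,x1,y0,y1,poly):
    m=(P[:,2]>112)&(P[:,2]<130)&(C.min(1)>120)
    q=P[m][:,:2].astype(np.float32)
    k=[cv2.pointPolygonTest(np.array(poly,np.float32),(float(a),float(b)),False)>0 for a,b in q]
    q=q[k]; (c,s,a)=cv2.minAreaRect(q); v=cv2.fitLine(q,cv2.DIST_L2,0,.01,.01).ravel()
    return np.round(c,1),np.round(s,1),v.round(3),len(q),np.degrees(np.arctan2(v[1],v[0])).round(1)
o=[np.load(n+'0.npz') for n in ['scene','side']]
P0=np.vstack([cloud(z['d'],z['K'],z['D'],z['T']).reshape(-1,3) for z in o]);C0=np.vstack([z['im'].reshape(-1,3) for z in o])
c=np.load('c2.npz')
front=[(470,60),(470,140),(600,200),(622,150),(530,85)]
back=[(590,25),(660,25),(660,150),(630,150),(615,130)]
for n,P,C in [('start',P0,C0),('now',c['P'],c['C'])]:
    print(n,'F',fit(P,C,0,0,0,0,front),'B',fit(P,C,0,0,0,0,back))
```

```text
start F (array([542.7, 127.3]), array([159.5,  38.8]), array([8.61000e-01, 5.08000e-01, 5.51607e+02, 1.34364e+02], dtype=float32), 721, np.float32(30.5)) B (array([617.7,  86.9]), array([130.5,  25.1]), array([2.52000e-01, 9.68000e-01, 6.16903e+02, 8.38310e+01], dtype=float32), 586, np.float32(75.4))
now F (array([538.7, 127.8]), array([154.9,  35.5]), array([8.53000e-01, 5.22000e-01, 5.43221e+02, 1.29611e+02], dtype=float32), 574, np.float32(31.5)) B (array([617.6,  86.5]), array([130.1,  25.3]), array([2.53000e-01, 9.67000e-01, 6.16289e+02, 8.21720e+01], dtype=float32), 565, np.float32(75.3))
```

```bash
python3 -m handwheel '[[1,0,0,50,0],[1,0,0,90,0],[1,-30,46,90,0],[1,-58,93,90,0],[1,-58,93,90,0],[1,-58,93,40,0],[1,-58,93,-10,0],[1,-58,93,-10,0]]'; python3 -m handwheel '[[1,2,-4,0,0],[1,4,-8,0,0],[1,6,-11,0,0],[1,6,-11,0,0]]';python3 -m handwheel '[[1,2,-4,0,0],[1,4,-8,0,0],[1,6,-11,0,0],[1,6,-11,0,0]]'
python3 - <<'E'
from h import *
im,_,*_=cap('wrist'); im2,_,*_=cap('scene'); 
c=cv2.resize(im2[160:290,220:390],(549,420)); 
save(cv2.resize(np.hstack([im,c]),(800,303)),'m4.png')
E
```

```text
t: 5.4
eef_pos: [499.0, 154.3, 74.5]
ee_rot: [0.79, 0.613, -0.005, -0.002]
wrist_force: [-0.3, -0.2, 0.6]
finger_gap: 0.3
gripper_force: 0.0
t: 5.9
eef_pos: [510.5, 145.0, 79.9]
ee_rot: [0.79, 0.613, 0.001, 0.0]
wrist_force: [-0.4, 0.3, 1.3]
finger_gap: 0.2
gripper_force: 0.1
t: 6.4
eef_pos: [515.0, 133.5, 78.2]
ee_rot: [0.79, 0.614, -0.001, -0.0]
wrist_force: [-1.4, 0.6, 1.2]
finger_gap: -0.1
gripper_force: 0.7
```

View pics/m4.png

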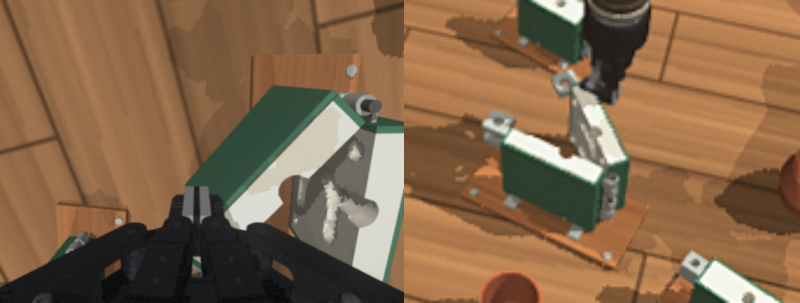

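Contact this time: the fingertips touch the outer face near its free end. I'll shift towards the hinge side and carry on along the arc.

```bash
python3 -m handwheel '[[1,5,1,0,0],[1,10,0,0,0],[1,14,-2,0,0],[1,17,-8,0,0],[1,20,-14,0,0],[1,22,-20,0,0],[1,22,-20,0,0]]'
python3 - <<'E'
from h import *
im,_,*_=cap('wrist'); im2,_,*_=cap('scene'); 
c=cv2.resize(im2[160:290,220:390],(549,420)); 
save(cv2.resize(np.hstack([im,c]),(800,303)),'m5.png')
E
```

```text
t: 7.38
eef_pos: [539.0, 113.1, 79.3]
ee_rot: [0.79, 0.613, 0.001, 0.001]
wrist_force: [0.1, -0.5, 0.8]
finger_gap: -0.4
gripper_force: 0.2
```

View pics/m5.png

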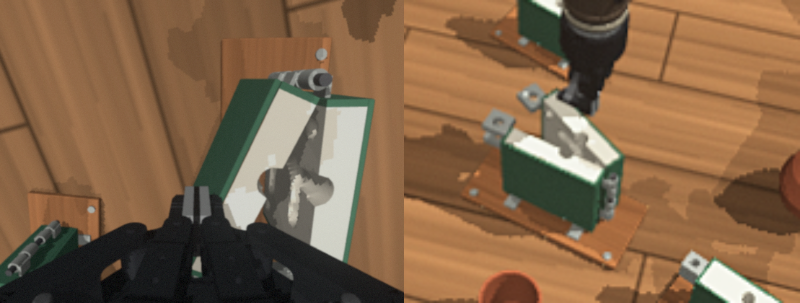

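The front half is swinging in and is now about 0.4 rad open, with the fingers well on its face. I'll continue to the stop.

```bash
python3 -m handwheel '[[1,3,-5,0,0],[1,6,-11,0,0],[1,9,-16,0,0],[1,13,-21,0,0],[1,16,-25,0,0],[1,20,-28,0,0],[1,23,-30,0,0],[1,23,-30,0,0]]'; python3 -m handwheel '[[1,1,0,0,0],[1,2,-0.5,0,0],[1,3,-0.7,0,0],[1,3,-0.7,0,0]]';python3 -m handwheel '[[1,1,0,0,0],[1,2,-0.5,0,0],[1,3,-0.7,0,0],[1,3,-0.7,0,0]]'
```

```text
t: 8.48
eef_pos: [560.7, 83.3, 78.5]
ee_rot: [0.79, 0.614, -0.0, 0.0]
wrist_force: [-1.2, -0.5, -0.2]
finger_gap: 0.0
gripper_force: 0.4
t: 8.98
eef_pos: [562.7, 83.0, 78.2]
ee_rot: [0.79, 0.614, -0.001, -0.0]
wrist_force: [-3.7, -0.9, -0.1]
finger_gap: -0.2
gripper_force: 1.4
t: 9.48
eef_pos: [566.5, 82.6, 78.4]
ee_rot: [0.79, 0.614, 0.0, -0.0]
wrist_force: [-2.3, -0.1, -1.3]
finger_gap: -0.1
gripper_force: 1.3
```

```bash
for i in 1 2; do python3 -m handwheel '[[1,1,-0.2,0,0],[1,2,-0.5,0,0],[1,3,-0.7,0,0],[1,3,-0.7,0,0]]'|grep -E "eef|force"; done
```

```text
eef_pos: [569.2, 81.7, 78.5]
wrist_force: [-4.1, -2.1, -0.4]
gripper_force: 1.8
eef_pos: [569.5, 81.6, 78.5]
wrist_force: [-9.6, -0.9, 4.0]
gripper_force: 4.6
```

```bash
python3 -m handwheel '[[1,2,-0.5,0,0],[1,4,-1,0,0],[1,4,-1,0,0],[1,4,-1,0,0]]'|grep -E "eef|force"; python3 -m handwheel '[[1,-10,2,0,0],[0,-25,6,0,0],[0,-25,6,50,0],[0,-25,6,110,0],[0,-25,-40,130,0],[0,-25,-90,130,0],[0,-25,-90,130,0]]'
python3 - <<'E'
from h import *
im,d,K,D,T=cap('wrist'); np.savez('wh.npz',im=im,d=d,K=K,D=D,T=T); save(im,'w6.png'); print(observe()['eef_pos'])
E
```

```text
eef_pos: [569.4, 81.5, 78.4]
wrist_force: [-17.5, 1.3, 10.9]
gripper_force: 8.7
t: 11.85
eef_pos: [552.7, -12.5, 210.0]
ee_rot: [0.791, 0.612, 0.002, 0.002]
wrist_force: [-1.3, 0.1, 0.1]
finger_gap: 85.1
gripper_force: 0.0
[552.2473101  -10.80507726 209.4255825 ]
```

View pics/w6.png

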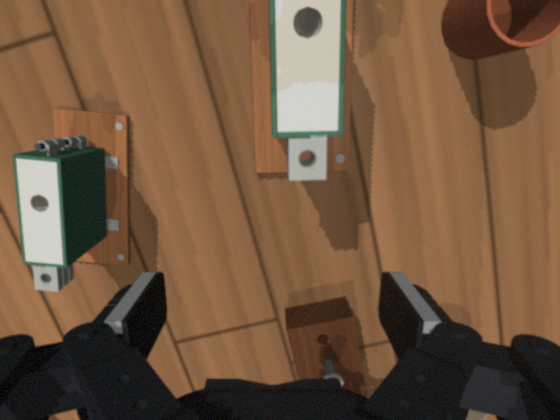

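The mould is shut: the white top spans (270–350, 0–135) and the lug hole shows at (306,157). The pin block is at (330,375). Next I'll measure the hole, then look at the pin from the same relative pose.

```bash
cat > hole.py <<'E'
from h import *
z=np.load('wh.npz'); im,d,K,D,T=[z[k] for k in ['im','d','K','D','T']]
g=cv2.cvtColor(im,cv2.COLOR_RGB2GRAY)
c=g[138:180,290:326]; b=cv2.threshold(c,0,255,cv2.THRESH_BINARY_INV+cv2.THRESH_OTSU)[1]
for k in cv2.findContours(b,cv2.RETR_CCOMP,cv2.CHAIN_APPROX_NONE)[0]:
    if len(k)>20: (x,y),s,a=cv2.fitEllipse(k); print(x+290,y+138,s,plane([(x+290,y+138)],122,K,D,T).round(1))
hsv=cv2.cvtColor(im,cv2.COLOR_RGB2HSV)
gr=((hsv[...,0]>55)&(hsv[...,0]<100)&(hsv[...,1]>90))[0:137,255:370]
for sl in [gr[:,:40],gr[:,70:]]:
    p=np.argwhere(sl); 
for side,off in [('L',255),('R',325)]:
    sl=gr[5:125,:40] if side=='L' else gr[5:125,70:]
    p=np.argwhere(sl)[:,::-1]+[off,5]
    X=plane(p,122,K,D,T)[:,:2].astype(np.float32); v=cv2.fitLine(X,cv2.DIST_HUBER,0,.01,.01).ravel(); print(side,len(X),v.round(3),np.degrees(np.arctan2(v[1],v[0])))
E
python3 hole.py
python3 -m handwheel '[[0,-6,-60,0,0],[0,-12,-120,0,0],[0,-18,-180,0,0],[0,-24,-242,0,0],[0,-24,-242,0,0],[0,-24,-242,0,0]]'
python3 - <<'E'
from h import *
im,d,K,D,T=cap('wrist'); np.savez('wp.npz',im=im,d=d,K=K,D=D,T=T); save(im,'w7.png'); print(observe()['eef_pos'])
hsv=cv2.cvtColor(im,cv2.COLOR_RGB2HSV)
red=((hsv[...,0]<4)|(hsv[...,0]>175))&(hsv[...,1]>200)&(hsv[...,2]>90)
k,l,st,ce=cv2.connectedComponentsWithStats(red.astype(np.uint8))
for i in range(1,k):
    if st[i,4]>40: print(st[i],ce[i],plane([ce[i]],92,K,D,T).round(1))
E
```

```text
306.93806076049805 158.1202449798584 (15.611502647399902, 16.832685470581055) [[587.6  15.  122. ]]
L 8 [2.26000e-01 9.74000e-01 5.82785e+02 9.98070e+01] 76.94127
t: 12.65
eef_pos: [527.7, -250.5, 208.2]
ee_rot: [0.79, 0.614, 0.001, -0.0]
wrist_force: [0.1, 0.9, 0.5]
finger_gap: 85.9
gripper_force: 0.0
[ 527.71374679 -249.95101499  208.17204493]Traceback (most recent call last):
  File "hole.py", line 14, in <module>
    X=plane(p,122,K,D,T)[:,:2].astype(np.float32); v=cv2.fitLine(X,cv2.DIST_HUBER,0,.01,.01).ravel(); print(side,len(X),v.round(3),np.degrees(np.arctan2(v[1],v[0])))
      ~~~~~^^^^^^^^^^^^^
  File "h.py", line 14, in plane
    o,r=rays(px,K,D,T); return o+r*((z-o[2])/r[:,2])[:,None]
        ~~~~^^^^^^^^^^
  File "h.py", line 11, in rays
    p=cv2.undistortPoints(np.array(px,float).reshape(-1,1,2),K,D).reshape(-1,2)
      ~~~~~~~~~~~~~~~~~~~^^^^^^^^^^^^^^^^^^^^^^^^^^^^^^^^^^^^^^^^
cv2.error: OpenCV(4.12.0) /io/opencv/modules/calib3d/src/undistort.dispatch.cpp:347: error: (-215:Assertion failed) CV_IS_MAT(_src) && CV_IS_MAT(_dst) && (_src->rows == 1 || _src->cols == 1) && (_dst->rows == 1 || _dst->cols == 1) && _src->cols + _src->rows - 1 == _dst->rows + _dst->cols - 1 && (CV_MAT_TYPE(_src->type) == CV_32FC2 || CV_MAT_TYPE(_src->type) == CV_64FC2) && (CV_MAT_TYPE(_dst->type) == CV_32FC2 || CV_MAT_TYPE(_dst->type) == CV_64FC2) in function 'cvUndistortPointsInternal'
```

View pics/w7.png

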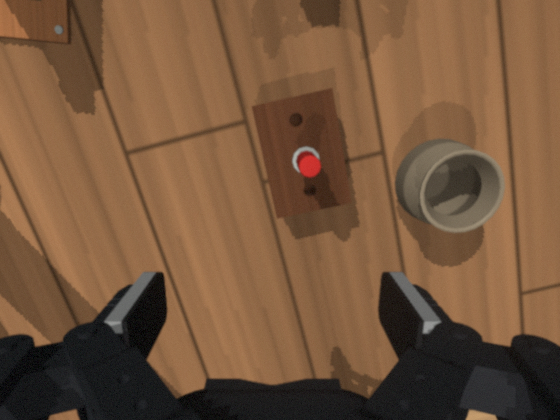

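The wrist view shows the red knob at (309,165) with the collar around (305,158), almost the same pixels as the hole had, so calibration bias should largely cancel.

Run:
```python
from h import *
z=np.load('wp.npz'); im,d,K,D,T=[z[k] for k in ['im','d','K','D','T']]
f=im.astype(int); print(im[165,309],cv2.cvtColor(im,cv2.COLOR_RGB2HSV)[165,309])
red=(f[...,0]>110)&(f[...,1]<60)&(f[...,2]<60); red[:130]=0; red[210:]=0
p=np.argwhere(red)[:,::-1]; print(len(p),p.min(0),p.max(0))
top=(f[...,0]>200)&red; q=np.argwhere(top)[:,::-1]
k=cv2.findContours(red.astype(np.uint8),0,1)[0]; k=max(k,key=len); 
print('mid sil@92',plane([p.mean(0)],92,K,D,T).round(1),'all@109',plane([p.mean(0)],109,K,D,T).round(1),'brighttop',len(q),q.mean(0),plane([q.mean(0)],109,K,D,T).round(1))
X=cloud(d,K,D,T); kt=X[red]; t=kt[:,2]>np.percentile(kt[:,2],60); print('depth',np.percentile(kt[:,2],[5,50,95]).round(1),kt[t].mean(0).round(1))
g=(f.max(2)-f.min(2)<25)&(f.min(2)>110); g[:140]=0;g[180:]=0;g[:,:285]=0;g[:,335:]=0
r=np.argwhere(g)[:,::-1].astype(np.float32)
(cx,cy),s,a=cv2.fitEllipse(cv2.convexHull(r)); print('collar',len(r),cx,cy,s,plane([(cx,cy)],75,K,D,T).round(1))
```

```text
[203  50  46] [  1 197 203]
463 [297 152] [321 177]
mid sil@92 [[ 563.8 -232.3   92. ]] all@109 [[ 562.8 -229.5  109. ]] brighttop 185 [307.77297297 164.27027027] [[ 562.3 -229.2  109. ]]
depth [ 86.5 107.8 109.2] [ 563.  -230.7  110.1]
collar 146 305.17071533203125 159.61349487304688 (25.46671485900879, 26.975048065185547) [[ 563.  -230.4   75. ]]
```

```bash
python3 - <<'E'
from h import *
Rt=R.from_quat([0.79,0.6131,0,0]).as_matrix()
for zc in [208.2,209.0]:
  o=[]
  for n,px,zz in [('wh',[(306.94,158.12)],122),('wp',[(307.77,164.27)],109),('wp',[(305.17,159.6)],75)]:
    z=np.load(n+'.npz'); K,D=z['K'],z['D']; c=vision.calibration('wrist')
    T=np.eye(4);T[:3,:3]=Rt;T[2,3]=zc;T=T@np.array(c['T_tool_cam']); o.append(plane(px,zz,K,D,T)[0])
  print(zc,np.round(o,1),'hole-top',(o[0]-o[1]).round(1),'hole-collar',(o[0]-o[2]).round(1))
for i in range(5):
    cap('wrist') if i else 0; s=observe(); print(s['eef_pos'].round(1),s['ee_rot'].round(4))
E
python3 -m handwheel '[[0,10,6,-20,0],[0,20,12,-40,0],[0,35,20,-60,0],[0,35,20,-60,0]]'
```

```text
208.2 [[ 34.2  27.9 122. ]
 [ 34.6  21.1 109. ]
 [ 35.3  19.9  75. ]] hole-top [-0.4  6.8 13. ] hole-collar [-1.1  8.  47. ]
209.0 [[ 34.3  27.8 122. ]
 [ 34.7  21.  109. ]
 [ 35.4  19.8  75. ]] hole-top [-0.4  6.8 13. ] hole-collar [-1.1  8.  47. ]
[ 527.7 -250.   208.2] [ 7.892e-01  6.142e-01  4.000e-04 -5.000e-04]
[ 527.8 -249.7  208.3] [ 7.890e-01  6.144e-01  3.000e-04 -4.000e-04]
[ 527.8 -249.8  208.4] [ 7.888e-01  6.146e-01  2.000e-04 -3.000e-04]
[ 527.8 -249.9  208.5] [ 7.888e-01  6.146e-01  2.000e-04 -2.000e-04]
[ 527.8 -250.1  208.6] [ 7.889e-01  6.146e-01  1.000e-04 -1.000e-04]
t: 13.4
eef_pos: [560.9, -229.6, 144.6]
ee_rot: [0.789, 0.614, -0.001, -0.003]
wrist_force: [-0.0, -0.5, 1.0]
finger_gap: 85.2
gripper_force: 0.0
```

```bash
python3 -m handwheel '[[0,0,0.5,-40,0],[0,0,0.5,-69,0],[0,0,0.5,-69,0],[0,0,0.5,-69,0]]' 30; python3 -m handwheel '[[0.5,0,0,0,0],[0.8,0,0,0,0],[1,0,0,0,0],[1,0,0,0,0],[1,0,0,0,0],[1,0,0,0,0],[1,0,0,0,0]]' 30
```

```text
t: 13.9
eef_pos: [563.1, -231.9, 80.7]
ee_rot: [0.79, 0.614, 0.0, 0.001]
wrist_force: [0.1, 0.1, 0.2]
finger_gap: 85.3
gripper_force: 0.0
t: 14.78
eef_pos: [562.3, -231.3, 79.5]
ee_rot: [0.79, 0.614, -0.0, -0.0]
wrist_force: [-0.4, 0.2, 0.7]
finger_gap: 0.1
gripper_force: 0.0
```

Run:
```python
from h import *
print(manip.hold_point_z,[a for a in dir(manip) if a[0]!='_'])
for n in ['scene','side','wrist']:
    im,d,K,D,T=cap(n); f=im.astype(int); np.savez('g_'+n,im=im,d=d,K=K,D=D,T=T); X=cloud(d,K,D,T)
    red=(f[...,0]>110)&(f[...,1]<60)&(f[...,2]<60)
    k,l,st,ce=cv2.connectedComponentsWithStats(red.astype(np.uint8))
    for i in range(1,k):
        if st[i,4]>8:
            Y=X[l==i]; print(n,st[i],np.median(Y,0).round(),Y.min(0).round(),Y.max(0).round())
    # dark finger points near tcp
    m=(np.abs(X[...,0]-562)<60)&(np.abs(X[...,1]+231)<60)&(X[...,2]>76)&(X[...,2]<130)
    if m.sum(): 
        for a,b in [(76,90),(90,105),(105,120)]:
            q=X[m&(X[...,2]>=a)&(X[...,2]<b)]; 
            if len(q): print('  z',a,len(q),q.min(0).round(),q.max(0).round(),q.mean(0).round())
```

```text
18.700000000000003 ['IKError', 'hold_point_z']
scene [399   3  15  11  68] [-1181.   317.  -189.] [-1222.   252.  -203.] [1269.  355. 1138.]
scene [443  11   6   6  20] [-1138.   534.  -149.] [-1153.   522.  -164.] [-1116.   553.  -137.]
scene [434  20   9  22  46] [-1076.   512.  -241.] [-1128.   496.  -276.] [-1052.   552.  -182.]
scene [474  21  14   4  15] [-1223.   745.  -211.] [-1245.   709.  -221.] [-1215.   784.  -207.]
scene [404  24   8   8  18] [-1084.   352.  -237.] [-1100.   335.  -255.] [-1060.   368.  -224.]
scene [472  31  15   7  34] [-1168.   756.  -253.] [-1206.   714.  -262.] [-1057.   796.  -201.]
scene [549  30  11  12  47] [-1183.  1148.  -188.] [-1218.  1102.  -203.] [-1103.  1180.  -161.]
scene [445  32   7   7  16] [-1083.   580.  -244.] [-1100.   563.  -257.] [-1059.   593.  -224.]
scene [496  41   6   9  17] [-1176.   877.  -300.] [-1216.   865.  -323.] [-1152.   904.  -289.]
scene [502  48  22   6  36] [-1176.   970.  -321.] [-1205.   911.  -334.] [-1147.  1027.  -305.]
scene [547  48   9  13  40] [-1075.  1140.  -240.] [-1110.  1115.  -267.] [-1049.  116
[... 564 characters left out ...]
-230.  109.]
side [317 297  11  17 144] [ 560. -237.   98.] [ 554. -243.   44.] [ 592. -177.  122.]
  z 76 66 [ 552. -241.   76.] [ 572. -226.   90.] [ 560. -236.   82.]
  z 90 65 [ 554. -241.   91.] [ 570. -230.  105.] [ 560. -237.   98.]
  z 105 56 [ 555. -241.  105.] [ 570. -224.  119.] [ 561. -235.  109.]
wrist [253 230  35  40 711] [ 565. -223.   99.] [ 544. -256.   43.] [ 580. -163.  259.]
wrist [290 261   2   8   9] [ 571. -231.  108.] [ 571. -233.  107.] [ 572. -230.  109.]
  z 76 281 [ 555. -233.   76.] [ 572. -222.   90.] [ 565. -224.   84.]
  z 90 383 [ 555. -233.   90.] [ 572. -222.  105.] [ 565. -224.   98.]
  z 105 278 [ 555. -234.  105.] [ 572. -220.  120.] [ 565. -225.  107.]
```

The fingers closed on nothing, and both fixed cameras still see the knob clear. That would mean the real fingertips are higher than the reported TCP, which would also explain the first sweep passing over the half. I'll measure the fingertip height in the clouds.

Run:
```python
from h import *
for n in ['scene','side']:
    z=np.load(f'g_{n}.npz'); im,d,K,D,T=[z[k] for k in ['im','d','K','D','T']]; X=cloud(d,K,D,T); f=im.astype(int)
    m=(np.abs(X[...,0]-562)<70)&(np.abs(X[...,1]+231)<70)&(X[...,2]>60)&(X[...,2]<260)
    for a in range(60,200,10):
        mm=m&(X[...,2]>=a)&(X[...,2]<a+10); q=X[mm]
        if len(q): print(n,a,len(q),q.min(0).round(),q.max(0).round(),np.median(f[mm],0))
c=vision.calibration('wrist'); print(np.round(c['T_tool_cam'],2))
z=np.load('g_wrist.npz'); d=z['d']; im=z['im']
print(d[200:330:10,272].round(),im[200:330:10,272].tolist()); print(d[250,200:340:8].round())
```

```text
scene 60 3 [ 566. -232.   62.] [ 568. -227.   70.] [126. 128. 120.]
scene 70 20 [ 554. -242.   71.] [ 572. -220.   80.] [149.  135.5 127. ]
scene 80 12 [ 561. -240.   80.] [ 575. -222.   89.] [134.5  24.5  17.5]
scene 90 10 [ 564. -235.   91.] [ 572. -223.   97.] [136.5  30.   23.5]
scene 100 24 [ 556. -242.  100.] [ 573. -223.  110.] [150.   34.5  28. ]
scene 110 5 [ 561. -239.  110.] [ 567. -225.  111.] [165.  48.  43.]
scene 120 17 [ 548. -242.  120.] [ 575. -220.  130.] [97. 89. 65.]
scene 130 18 [ 551. -241.  131.] [ 577. -219.  139.] [68.  67.5 62. ]
scene 140 21 [ 550. -236.  140.] [ 577. -221.  150.] [81. 78. 74.]
scene 150 14 [ 556. -229.  151.] [ 577. -219.  159.] [74.5 71.  60. ]
scene 160 28 [ 536. -247.  161.] [ 593. -212.  170.] [38.5 32.5 28.5]
scene 170 59 [ 529. -247.  170.] [ 602. -211.  180.] [36. 31. 28.]
scene 180 59 [ 514. -241.  180.] [ 611. -208.  190.] [37. 32. 29.]
scene 190 55 [ 508. -235.  190.] [ 615. -207.  200.] [38. 32. 29.]
side 60 10 [ 558. -237.   61.] [ 566. -232.   66.] [114.  111.5 107. ]
side 70 69 [ 552. -243.   71.] [ 575. -223.   80.] [142. 1
[... 623 characters left out ...]
 45. 41.]
side 170 304 [ 520. -254.  170.] [ 602. -213.  180.] [52. 45. 41.]
side 180 227 [ 512. -254.  180.] [ 608. -212.  190.] [51. 44. 40.]
side 190 271 [ 504. -257.  190.] [ 615. -213.  200.] [52. 45. 41.]
[[   0.     -0.96   -0.28   70.5 ]
 [   1.      0.      0.      0.59]
 [  -0.     -0.28    0.96 -179.51]
 [   0.      0.      0.      1.  ]]
[221. 223. 196. 190. 175. 164. 148. 137. 130. 123. 118. 118. 120.] [[95, 61, 43], [95, 62, 45], [122, 122, 117], [140, 42, 39], [138, 39, 34], [159, 41, 35], [37, 31, 30], [33, 27, 26], [34, 29, 31], [34, 28, 29], [42, 42, 40], [28, 27, 25], [28, 22, 24]]
[279. 280. 278. 231. 230. 231. 232. 181. 165. 164. 164. 173. 231. 229.
 231. 231. 229. 229.]
```

Confirmed: the finger ends really sit at about z = 119 when the TCP reads 79.5, so the reported TCP is roughly 40 mm past the true tips. I'll open, go down 40 mm more and regrip.

```bash
python3 -m handwheel '[[0,0,0,0,0],[0,0,0,0,0],[0,0.3,1,0,0],[0,0.3,1,0,0],[0,0.3,1,-20,0],[0,0.3,1,-40,0],[0,0.3,1,-40,0]]' 30|grep -E "eef|force|gap"; python3 -m handwheel '[[0.5,0,0,0,0],[0.8,0,0,0,0],[1,0,0,0,0],[1,0,0,0,0],[1,0,0,0,0],[1,0,0,0,0],[1,0,0,0,0]]' 30
```

```text
eef_pos: [559.6, -228.9, 35.9]
wrist_force: [-0.3, 0.1, -0.5]
finger_gap: 85.5
gripper_force: 0.0
t: 16.68
eef_pos: [563.1, -230.6, 40.2]
ee_rot: [0.79, 0.614, 0.0, 0.0]
wrist_force: [-0.6, 0.1, 3.6]
finger_gap: 17.2
gripper_force: 30.2
```

```bash
python3 -m handwheel '[[1,0,0,20,0],[1,0,0,60,0],[1,0,0,115,0],[1,0,20,169,0],[1,-3,70,169,0],[1,-6,125,169,0],[1,-10,180,169,0],[1,-10,218,169,0]]' 60|grep -E "eef|force|gap";  python3 -m handwheel '[[1,0,0,0,0],[1,0,0,0,0],[1,0,0,0,0],[1,0,0,0,0],[1,0,0,0,0],[1,0,0,0,0]]'
python3 - <<'E'
from h import *
for i in range(3):
    im,d,K,D,T=cap('wrist'); print(T[:3,3].round(1),observe()['eef_pos'].round(1))
np.savez('wh.npz',im=im,d=d,K=K,D=D,T=T)
g=cv2.cvtColor(im,cv2.COLOR_RGB2GRAY)
for (y,x) in [(158,307)]:
    c=g[y-22:y+22,x-20:x+20]; b=cv2.threshold(c,0,255,cv2.THRESH_BINARY_INV+cv2.THRESH_OTSU)[1]
    for k in cv2.findContours(b,cv2.RETR_CCOMP,cv2.CHAIN_APPROX_NONE)[0]:
        if len(k)>20: (u,v),s,a=cv2.fitEllipse(k); print(u+x-20,v+y-22,s,plane([(u+x-20,v+y-22)],122,K,D,T).round(1))
f=im.astype(int); red=(f[...,0]>110)&(f[...,1]<60)&(f[...,2]<60)
k,l,st,ce=cv2.connectedComponentsWithStats(red.astype(np.uint8)); 
for i in range(1,k):
    if st[i,4]>10: print('red',st[i],ce[i].round(1))
# pin from fixed cameras
for n in ['scene','side']:
    im,d,K,D,T=cap(n); X=cloud(d,K,D,T); e=observe()['eef_pos']
    m=(np.abs(X[...,0]-e[0])<25)&(np.abs(X[...,1]-e[1])<25)
    for a in range(176,260,8):
        q=X[m&(X[...,2]>=a)&(X[...,2]<a+8)]
        if len(q)>2: print(n,a,len(q),q.mean(0).round(1),np.ptp(q,axis=0).round(1)[:2])
E
```

```text
eef_pos: [551.2, -10.0, 209.2]
wrist_force: [0.2, -0.7, -0.4]
finger_gap: 16.2
gripper_force: 59.2
t: 18.42
eef_pos: [552.6, -12.7, 208.5]
ee_rot: [0.79, 0.613, -0.0, -0.0]
wrist_force: [-0.2, -0.4, -0.9]
finger_gap: 16.0
gripper_force: 59.1
[570.7  55.5 388. ] [552.6 -12.6 208.5]
[570.6  55.6 388. ] [552.6 -12.5 208.5]
[570.6  55.7 388. ] [552.6 -12.4 208.5]
308.2522945404053 158.9509334564209 (15.770313262939453, 16.942899703979492) [[587.6  14.6 122. ]]
281.38824939727783 128.73286056518555 (31.472898483276367, 36.853004455566406) [[573.7  40.5 122. ]]
red [ 251  260   45   78 2398] [272.  303.1]
scene 184 3 [554.2 -16.  187.9] [1.5 8.2]
scene 192 9 [555.  -14.1 195.7] [6.8 7.9]
scene 200 6 [555.3 -14.9 203.4] [7.2 6.6]
scene 208 9 [554.8 -14.4 211.2] [6.5 7.4]
scene 216 6 [555.8 -14.9 220.8] [4.  5.4]
scene 224 4 [555.8 -14.5 227.6] [4.6 4.3]
scene 240 12 [554.5  -8.  243.9] [20.1 13. ]
scene 248 20 [556.   -9.7 253.2] [43.3 27.2]
scene 256 27 [561.5 -11.  260.6] [43.  25.5]
side 184 11 [551.5 -16.4 189.5] [6.7 6.6]
side 192 14 [552.2 -16.7 196.6] [10.   5.1]
side 200 18 [552.3 -16.5 204.5] [9.1 4. ]
side 208 16 [552.8 -16.2 212. ] [9.4 5.9]
side 216 19 [552.4 -16.5 220.2] [9.1 5.7]
side 224 17 [552.8 -16.5 228.1] [9.5 5.6]
side 232 11 [551.5 -15.8 234.6] [15.1  9.3]
side 240 45 [550.7 -20.6 244.1] [22.  16.5]
side 248 58 [550.3 -20.4 252.4] [38.3 12.9]
side 256 88 [550.7 -20.2 260.1] [42.3 17.2]
```

The pin is held upright. The hole is at (35.0, 27.2) from the TCP, and the pin is about (−0.3, −1.1) from it. I'll move above the hole and enter slowly.

```bash
python3 -m handwheel '[[1,15,12,0,0],[1,35.3,28.3,0,0],[1,35.3,28.3,-20,0],[1,35.3,28.3,-40,0],[1,35.3,28.3,-55,0],[1,35.3,28.3,-55,0],[1,35.3,28.3,-55,0]]'|grep -E "eef|wrist_f"; for i in 1 2; do python3 -m handwheel '[[1,0,0,-3,0],[1,0,0,-6,0],[1,0,0,-6,0]]'|grep -E "eef|wrist_f";done
```

```text
eef_pos: [588.7, 16.1, 154.2]
wrist_force: [0.5, -0.6, -0.5]
eef_pos: [587.7, 15.9, 147.5]
wrist_force: [0.1, 0.6, -0.6]
eef_pos: [587.5, 15.7, 141.0]
wrist_force: [-0.2, -0.9, -0.6]
```

```bash
for i in 1 2; do python3 -m handwheel '[[1,0,0,-4,0],[1,0,0,-8,0],[1,0,0,-12,0],[1,0,0,-12,0]]'|grep -E "eef|wrist_f|gap";done
```

```text
eef_pos: [587.5, 15.8, 128.9]
wrist_force: [-0.9, -1.9, -1.9]
finger_gap: 16.5
eef_pos: [587.7, 15.8, 116.9]
wrist_force: [-0.5, -1.9, -2.1]
finger_gap: 16.4
```

```bash
python3 -m handwheel '[[1,0,0,-4,0],[1,0,0,-8,0],[1,0,0,-12,0],[1,0,0,-17,0],[1,0,0,-22,0],[1,0,0,-22,0]]'|grep -E "eef|wrist_f|gap"; for i in 1 2 ; do python3 -m handwheel '[[1,0,0,-1.5,0],[1,0,0,-3,0],[1,0,0,-4,0],[1,0,0,-4,0]]'|grep -E "eef|wrist_f|gap";done
```

```text
eef_pos: [587.6, 15.7, 94.6]
wrist_force: [0.2, -5.5, -2.6]
finger_gap: 16.3
eef_pos: [587.9, 15.7, 91.8]
wrist_force: [-1.4, -4.2, 1.9]
finger_gap: 16.1
eef_pos: [588.0, 15.6, 91.3]
wrist_force: [-8.0, -5.2, 17.5]
finger_gap: 16.8
```

The collar is seated, with 17 N upward on the wrist. I'll release, rise and check the pin.

```bash
python3 -m handwheel '[[0.6,0,0,2,0],[0,0,0,4,0],[0,0,0,4,0],[0,0,0,4,0],[0,0,0,4,0],[0,0,0,4,0],[0,0,0,4,0]]'|grep -E "eef|wrist_f|gap"; python3 -m handwheel '[[0,0,0,50,0],[0,0,0,100,0],[0,0,0,130,0],[0,10,40,130,0],[0,21,83,130,0],[0,21,83,130,0],[0,21,83,130,0],[0,21,83,130,0]]'
python3 - <<'E'
from h import *
for n in ['scene','side','wrist']:
    im,d,K,D,T=cap(n); f=im.astype(int); X=cloud(d,K,D,T)
    red=(f[...,0]>100)&(f[...,1]<65)&(f[...,2]<65)&(np.abs(X[...,0]-587)<40)&(np.abs(X[...,1]-15)<40)&(X[...,2]>100)
    Y=X[red]; print(n,len(Y),Y.mean(0).round(1) if len(Y) else '',Y[:,2].max() if len(Y) else '', Y[:,2].min() if len(Y) else '')
s=observe(); print(s['eef_pos'].round(1),s['t'])
E
```

```text
eef_pos: [587.9, 16.0, 91.5]
wrist_force: [0.1, 0.1, 0.1]
finger_gap: 85.6
t: 24.92
eef_pos: [608.6, 97.9, 221.4]
ee_rot: [0.79, 0.613, -0.0, -0.0]
wrist_force: [0.0, 0.6, 0.9]
finger_gap: 85.6
gripper_force: 0.0
scene 58 [591.9  14.3 149.7] 166.0682543436775 126.46041580152917
side 67 [584.8   7.9 147.7] 162.4849766219089 131.24161941139812
wrist 629 [588.7  18.6 152.3] 160.77969465544834 128.145303181992
[608.8  98.  221.5] 25.075
```

The knob spans z 126–161, so the pin is home. The tool is over the mould's centre line and I'll descend now.

```bash
python3 -m handwheel '[[0,0,0,-50,0],[0,0,0,-100,0],[0,0,0,-120,0],[0,0,0,-140,0],[0,0,0,-155,0],[0,0,0,-170,0],[0,0,0,-180,0],[0,0,0,-186,0]]' 40|grep -E "eef|wrist_f|gap"; python3 -m handwheel '[[0.2,0,0,0,0],[0.5,0,0,0,0],[1,0,0,0,0],[1,0,0,0,0],[1,0,0,0,0],[1,0,0,0,0],[1,0,0,0,0],[1,0,0,0,0]]' 60
```

```text
eef_pos: [609.0, 99.0, 35.2]
wrist_force: [-0.5, 0.2, -0.4]
finger_gap: 85.4
t: 27.08
eef_pos: [607.0, 99.5, 36.3]
ee_rot: [0.789, 0.614, -0.002, -0.001]
wrist_force: [-5.1, 1.9, 6.2]
finger_gap: 51.2
gripper_force: 69.2
```

```bash
python3 -m handwheel '[[1,0,0,0,0],[1,0,0,0,0],[1,0,0,0,0],[1,0,0,0,0]]' 80
python3 - <<'E'
from h import *
for n in ['scene','side']:
    im,d,K,D,T=cap(n); f=im.astype(int); X=cloud(d,K,D,T)
    red=(f[...,0]>100)&(f[...,1]<65)&(f[...,2]<65)&(np.abs(X[...,0]-587)<40)&(np.abs(X[...,1]-15)<40)&(X[...,2]>100)
    Y=X[red]; print(n,len(Y),Y.mean(0).round(1) if len(Y) else '')
s=observe(); print(s['finger_gap'],s['gripper_force'],s['wrist_force'])
print(job.close_job())
E
```

```text
t: 27.58
eef_pos: [607.0, 99.4, 36.4]
ee_rot: [0.789, 0.614, -0.002, -0.001]
wrist_force: [-5.0, 1.1, 5.7]
finger_gap: 51.1
gripper_force: 82.6
scene 53 [592.   13.6 150.8]
side 80 [585.9   8.1 147.9]
51.096296361571376 82.60467410087585 [-5.03090231  0.73132147  5.49287089]
the job is handed in; nothing more can be done
None
```

I shut the mould, seated the pin on the top lug and let go of it, then handed the job in at about 27.7 s with the fingers still squeezing both green faces at about 80 N; the call returned no verdict.

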